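# Latch a tube rack into the mixer

## Robot

A 7-joint arm with a two-finger parallel gripper is mounted at the origin on a cart in front of the work surface, level with it; the furniture and walls round the work are solid. World frame = base frame: x ahead of the robot, y to its left, z up, the work surface at z = 0. Lengths are in m, angles in rad, forces in N, time in s.
With the tool pointing down it reaches from about 0.425 to 0.875 m from the base axis. Payload 4.7 kg.
Tool frame: the origin (TCP) lies between the finger pads; the fingertips stand 14 mm ahead of it and the grasp point (between the pads) lies 5 mm behind it; z points along the fingers, y is the line along which they close (so a half turn about z gives the same grasp; the last joint's range is limited). The gripper opens to 87 mm and grips with 3 to 60 N. Pads are 19 mm wide; open, the fingers measure 117 mm over their backs; the gripper's body (75 mm by 190 mm) begins 51 mm behind the grasp point.
Start: joints at [1.258, 0.321, -0.07, 1.45, 0.023, 1.371, -0.057], TCP at [0.209, -0.616, 0.237] pointing down, gripper open.
Joint ranges: [-2.86, 2.86], [-0.3, 2.09], [-1.38, 1.24], [0.06, 2.45], [-1.56, 4.7], [0.09, 2.05], [-2.69, 2.69]. Speed limits (rad/s): [2.57, 2.57, 3.14, 3.14, 3.14, 3.14, 3.14].

## Interface

Orientations are given as a rotation vector (axis times angle).
In Python, from bench import ctrl gives the robot as it stands.
- The arm moves only by the tool step_arm, never from a script. Its argument "commands" is a list of rows, each an object with "travel": the shift along the tool's x, y, z in m, a list of three; "turn": the turn, a rotation vector about the tool's x, y, z in degrees, a list of three. A call has 1 to 5 rows; each row is the pose to reach, as a shift and turn from the pose commanded when the call began, along the tool's axes at that moment; what a row does not reach only later rows make up. A row lasts 1/10 s, in which the tool goes at most 50 mm and 8.59 degrees, less where a joint would pass 70% of its speed; a pose out of reach is approached as far as the arm can. A call with a gripper value outside its range is refused whole. "gripper" is the opening, from 0 (shut) to 1 (fully open), set as the call begins (left out, the last holds). The fingers move at their own pace and stop on an object; "force" is the grip in N (left out, the last holds). Time passes only in rows, so rows that repeat a pose let the fingers close. It gives the time, the measured TCP pose, the force, the opening and the grip force at its end, in the units of the state.
- ctrl.get_state(): the state, without advancing time (a new reading comes with each control period).
- ctrl.get_image(name): name is "side" or "top" or "wrist"; returns the picture (480x640x3 uint8, red, green, blue); there is no depth.
- ctrl.camera_model(name): a dict with "fx", "fy", "cx", "cy" (pixels), "k1" (the pictures are not rectified: a ray, as slopes to the right and down, at radius r is drawn at 1 + k1 r^2 times it, then the intrinsics apply), "R" (3x3) and "t" (3): a world point X has camera coordinates R X + t; the wrist camera has in their place "T_tool_cam" (4x4, takes a point from camera to tool coordinates, whose origin is the TCP and whose axes are the flange's). Camera axes: x right, y down, z forward; pixel columns grow to the right and rows downward; lengths in m; the calibration is good to about 2 mm. A picture is of the moment at which its call begins: read the wrist's pose just before it. camera_model takes no time and is no camera call.
- ctrl.close_job(): hands the job in; it is judged then, once.
The state is a dict: "time": time; "joint_positions": joint angles; "qd": joint speeds; "joint_torque": joint torques, N m; "position": TCP position; "tool_rot": TCP orientation; "ft_force": force on the tool from outside, world axes, zero at the start; "torque": the same for the moment, N m; "grip_width": opening from 0.0 (shut) to 1.0 (fully open); "grip_force": force on a finger pad.
Only numpy, scipy, OpenCV 4.12 (cv2) and the standard library are available. Lean on these libraries where they do the work, as an engineer would, in place of code of your own. Each camera call takes 0.05 s, during which the arm holds its last target. There are 200 camera calls.

## Task

Set the white tube rack level on the deck of the rack mixer, slide it fully home against the grey end stop and let go of it. Then press the orange seesaw latch down past its centre until it snaps shut behind the rack, feeling for it gently: about 7 N snaps it, and more than 14 N from the fingers on the latch or the mixer would damage it. Do not tip the rack or disturb the other things on the bench.

Things in the scene. Friction and masses are not known exactly. Their poses are not given: they have to be found in the camera images.
- mixer: Rack mixer: white device fixed on the bench, 90 (x) x 200 (y) x 30 mm high, dial and green lamp on its -x side. Origin: centre of underside, z up. Flat deck 30 mm above the origin. A rack lies on it lengthwise (along y) between grey rails 48 mm apart, 13 mm high, with flared tops, at y -74 to -56 and -4 to +14 mm; between these the sides are open for fingers.
- rack_home (a point): Point on the mixer's deck, 30 mm above the mixer's origin at its x = 0, y = -30 mm: where the rack's origin is when home, its end touching the grey end stop (54 mm wide, 20 mm high, face at mixer y = -74 mm). Axes as the mixer's; slide the rack toward -y to bring it home.
- rack: White slotted micro-tube rack, 44 (x) x 88 (y) x 29 mm high, open on top, 40 to 85 g, loose on the bench. Origin: centre of its underside, z up. Either end may go first.
- latch_pin (a point): Nominal middle of the orange latch's hinge pin (mixer x = 0, y = +74 mm, z = 45 mm; pin parallel to x), axes as the mixer's. This point is fixed to the mixer, but the real pin and latch sit up to 7 mm higher or lower, as the post was set by hand: find the height by touch. Open, the bar's top rises from 25 mm above the pin (at y -9 from it) to 43 mm above (at y -40, its end).
- latch (a joint): Orange seesaw latch, rad: 0 open, 0.5 shut (level, at a hard stop). Flat bar 26 mm wide, 56 long, top 18 mm over the pin, black thumb pad, end foot that drops just behind a rack that is home (lands on one 4 mm short). Pressed straight down near 38 mm from the pin it resists with 5 to 8 N to about 0.43, then snaps shut away from the finger; 3 mm further on is the hard stop.
- dropper_blue: Bystander: small white dropper bottle with a blue cap, 24x24x62 mm. Origin: centre of its underside.
- dropper_yellow: Bystander: small dropper bottle with a yellow cap, 24x24x62 mm. Origin: centre of its underside.
- marker: Bystander: white marker pen with a black end lying on the bench, 14x138x15 mm. Origin: centre of its underside.
- tape: Bystander: roll of black tape lying flat, 68x67x19 mm. Origin: centre of its underside.
- cup: Bystander: white sample cup with a green lid, 43x43x55 mm. Origin: centre of its underside.
- stain_bottle: Bystander: bottle with a red cap, 52x52x118 mm. Origin: centre of its underside.
- slide_carton: Bystander: white carton of slides, 30x80x28 mm. Origin: centre of its underside.
There are look-alikes about, which are no part of the job. Leave any brown or green look-alike of the rack alone.

How it is judged:
On the way, in this order (a step that is already met when the one before it is completed fails the run):
1. the rack lies home in the mixer, released, the latch still open (x of rack in the frame of mixer between -0.004 and 0.004 m and y of rack in the frame of mixer between -0.033 and -0.0275 m and z of rack in the frame of mixer between 0.027 and 0.0325 m and angle between the y axis of rack and the y axis of mixer, either way round below 0.08 rad and angle between rack's own z axis and vertical below 0.06 rad and contact force between the fingers and rack below 0.05 N and value of joint latch below 0.15 rad), for 0.2 s.
2. the latch has snapped shut (value of joint latch above 0.46 rad), for 0.2 s.
At the end, for the whole second after the job is handed in: The rack lies flat on the mixer's deck between the rails, its end within 2.5 mm of the end stop (centre within 4 mm sideways, within 0.08 rad of the mixer's long axis), released and at rest, and the latch is shut (over 0.46 rad) (x of rack in the frame of mixer between -0.004 and 0.004 m and y of rack in the frame of mixer between -0.033 and -0.0275 m and z of rack in the frame of mixer between 0.027 and 0.0325 m and angle between the y axis of rack and the y axis of mixer, either way round below 0.08 rad and angle between rack's own z axis and vertical below 0.06 rad and contact force between the fingers and rack below 0.05 N and value of joint latch above 0.46 rad and linear speed of rack below 0.01 m/s); the robot touches nothing.
It fails at once if the robot presses the mixer or its latch with more than 14 N (contact force between any of the fingers, the arm and mixer above 14 N).
It fails at once if the rack is tipped by more than 0.35 rad (angle between rack's own z axis and vertical above 0.35 rad).
It fails at once if another thing on the bench is moved by more than 20 mm (distance of any of dropper_blue, dropper_yellow, marker, tape, cup, stain_bottle, slide_carton from where it was at the start of the episode above 0.02 m).
It also fails if it takes over 61 s, if anything falls off the work surface, if the arm or the gripper's body presses on something with over 40 N, if the wrist force passes 120 N, or if a joint passes its speed limit or range.

## Working session

There is one attempt and no reset: what is moved stays moved. The work goes in short steps, Python scripts to look and compute and a tool call to move; the robot and the scene stay as the last step left them, time stands still between calls to the robot, and variables do not carry over. Pictures are saved under pics/ and viewed, at most 10 in all, crops included, and the job is handed in when it is done.

Besides the shell and the picture viewer there is one more tool, called after "Emit:" in YAML: its name, and indented under it one key for each argument. step_arm: Moves the arm, as the interface text tells. Its arguments: {"type":"object","properties":{"commands":{"type":"array"},"gripper":{"type":"number"},"force":{"type":"number"}},"required":["commands"]}

```bash
mkdir -p pics; ls
python3 - <<'E'
from bench import ctrl
import cv2
s=ctrl.get_state();print({k:s[k] for k in('time','position','tool_rot','ft_force','grip_width')})
for n in('top','side'):
    cv2.imwrite(f'pics/{n}0.png',ctrl.get_image(n)[:,:,::-1]);print(n,ctrl.camera_model(n))
print(ctrl.camera_model('wrist'))
E
```

```text
pics
{'time': 0.0, 'position': array([ 0.20842735, -0.6151066 ,  0.23545495]), 'tool_rot': array([-3.09786468e+00, -5.10797005e-01,  6.97363920e-04]), 'ft_force': array([0.08338532, 0.14745743, 0.281219  ]), 'grip_width': 1.0017267824123919}
top {'fx': 479.8443228035142, 'fy': 479.8443228035142, 'cx': 332.6117828588109, 'cy': 245.077071403492, 'k1': -0.0608219091272067, 'R': array([[ 0.01712686, -0.99977482, -0.01252916],
       [-0.99094564, -0.01530398, -0.13338863],
       [ 0.13316685,  0.01470024, -0.99098461]]), 't': array([-0.05177484,  0.47951516,  1.24417807])}
side {'fx': 445.1084165546507, 'fy': 445.1084165546507, 'cx': 324.2140974599027, 'cy': 240.6922836802716, 'k1': -0.06303864427428835, 'R': array([[ 0.88169729, -0.47125358, -0.0230205 ],
       [-0.25907542, -0.44278864, -0.85838112],
       [ 0.39432196,  0.76279635, -0.51249577]]), 't': array([-0.43981664,  0.16107572,  1.24719351])}
{'fx': 361.39752625515126, 'fy': 361.39752625515126, 'cx': 316.97990363738865, 'cy': 234.8808540721836, 'k1': -0.07427247014236932, 'T_tool_cam': array([[ 1.92503782e-04, -9.60576580e-01, -2.78015462e-01,
         7.60192215e-02],
       [ 9.99999349e-01, -1.27756839e-04,  1.13383580e-03,
         6.32738353e-04],
       [-1.12465449e-03, -2.78015499e-01,  9.60575930e-01,
        -1.48378978e-01],
       [ 0.00000000e+00,  0.00000000e+00,  0.00000000e+00,
         1.00000000e+00]])}
```

View pics/top0.png

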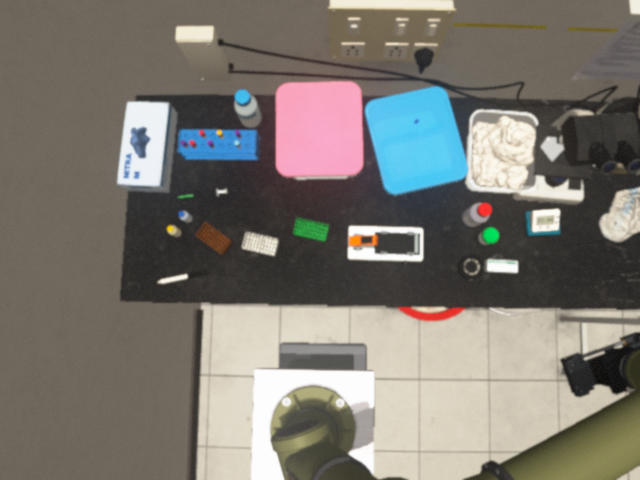

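View pics/side0.png

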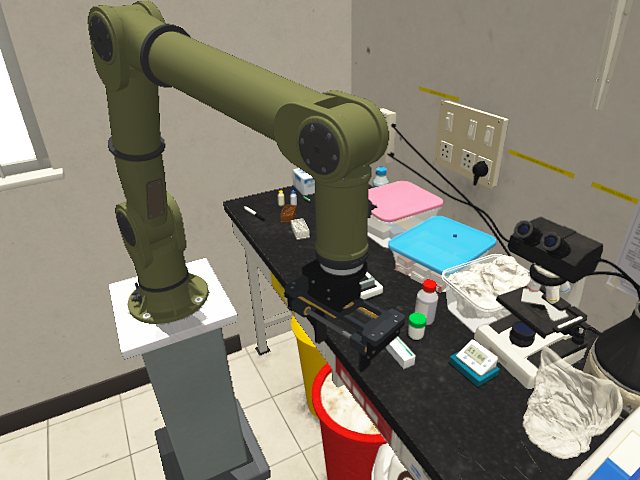

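The top view shows three rack-like things: white at (260,243), brown at (213,237) and green at (311,229). The white slotted one fits. The carton at (503,266) is plain and not slotted. The mixer is at (386,243), with its orange latch at (362,240) on the +y side.

```bash
cat > h.py <<'E'
import numpy as np, cv2
from scipy.spatial.transform import Rotation as Ro
from bench import ctrl
def cam(n,s=None):
    m=ctrl.camera_model(n)
    if n=='wrist':
        s=s or ctrl.get_state()
        T=np.eye(4);T[:3,:3]=Ro.from_rotvec(s['tool_rot']).as_matrix();T[:3,3]=s['position']
        W=T@m['T_tool_cam']; R=W[:3,:3].T; t=-R@W[:3,3]
    else: R,t=np.array(m['R']),np.array(m['t'])
    return m,R,t
def cast(c,px,z):
    m,R,t=c; px=np.atleast_2d(px).astype(float)
    d=(px-[m['cx'],m['cy']])/[m['fx'],m['fy']]; u=d.copy()
    for _ in range(20): u=d/(1+m['k1']*(u**2).sum(1,keepdims=True))
    r=np.c_[u,np.ones(len(u))]@R; o=-R.T@t
    return o+r*((z-o[2])/r[:,2])[:,None]
def proj(c,X):
    m,R,t=c; p=np.atleast_2d(X)@R.T+t; u=p[:,:2]/p[:,2:]
    return u*(1+m['k1']*(u**2).sum(1,keepdims=True))*[m['fx'],m['fy']]+[m['cx'],m['cy']]
def rect(P):
    """world points -> centre, (short,long), long-axis angle from +y (deg)"""
    (c,sz,_)=r=cv2.minAreaRect((P[:,:2]*1000).astype(np.float32)); b=cv2.boxPoints(r)
    e=[b[1]-b[0],b[2]-b[1]]; l=max(e,key=np.linalg.norm); l=l*np.sign(l[1])
    return np.round(c,1),np.round(sorted(sz),1),round(float(np.degrees(np.arctan2(-l[0],l[1]))),1)
E
python3 - <<'E'
from h import *
im=cv2.imread('pics/top0.png');c=cam('top')
g=cv2.cvtColor(im,cv2.COLOR_BGR2HSV)
def big(x0,y0,x1,y1,k=3,off=0):
    M=np.zeros(g.shape[:2],np.uint8);s=g[y0:y1,x0:x1];M[y0:y1,x0:x1]=((s[...,2]>120)&(s[...,1]<70))*255
    M=cv2.morphologyEx(M,cv2.MORPH_CLOSE,np.ones((k,k)))
    C=cv2.findContours(M,cv2.RETR_EXTERNAL,cv2.CHAIN_APPROX_NONE)[0];return max(C,key=cv2.contourArea)[:,0]
for n,b,z in(('rack',(236,225,285,262),.0145),('mixer',(338,215,432,270),.025)):
    k=big(*b);print(n,rect(cast(c,k,z)))
s=g[215:270,338:432];o=np.argwhere((s[...,0]<20)&(s[...,1]>150)&(s[...,2]>120))[:,::-1]+[338,215];print('orange',cast(c,o.mean(0),.07))
cv2.imwrite('pics/crop.png',cv2.resize(im[205:285,160:435],(800,233),interpolation=2))
E
```

```text
rack (array([484.3, 153.9]), array([50.1, 95.5]), -11.6)
mixer (array([ 489.2, -184.1]), array([ 95.9, 203.1]), -0.7)
orange [[ 0.48793934 -0.1210533   0.07      ]]
```

View pics/crop.png

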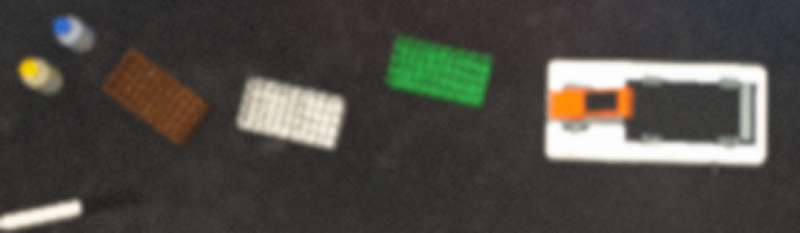

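The crop confirms the white slotted rack at top-view pixel (260,243). The mixer's grey end stop is at its -y end, and the latch is open at +y. Next I compute the approach moves.

```bash
cat >> h.py <<'E'
def to(*goals):
    """print travel(mm)/turn(deg) in the present tool frame to goals (x,y,z,yaw of tool x in deg), tool down"""
    s=ctrl.get_state();R=Ro.from_rotvec(s['tool_rot'])
    print('t',round(s['time'],2),'p',np.round(s['position'],4),'yaw',round(float(np.degrees(np.arctan2(*R.as_matrix()[[1,0],0]))),2),'F',np.round(s['ft_force'],1),'w',round(s['grip_width'],3))
    for x,y,z,w in goals:
        G=Ro.from_euler('z',w,degrees=True)*Ro.from_rotvec([np.pi,0,0])
        print('travel',np.round(R.inv().apply(np.array([x,y,z])-s['position']),4),'turn',np.round((R.inv()*G).as_rotvec(degrees=True),2))
E
python3 -c "
from h import *
to((.46,-.30,.25,50),(.47,-.1,.25,75),(.484,.10,.22,78.4))"
```

```text
t 0.1 p [ 0.2085 -0.6152  0.2356] yaw 18.73 F [-0.5 -0.1  0.6] w 1.001
travel [ 0.3394 -0.2178 -0.0141] turn [-1.000e-01 -2.000e-02 -3.127e+01]
travel [ 0.4131 -0.404  -0.0138] turn [-9.000e-02 -4.000e-02 -5.627e+01]
travel [ 0.4905 -0.5888  0.0165] turn [-9.000e-02 -5.000e-02 -5.967e+01]
```

Emit:
step_arm:
  commands:
    - {"travel": [0.21, -0.135, -0.01], "turn": [0, 0, -20]}
    - {"travel": [0.21, -0.135, -0.01], "turn": [0, 0, -20]}
    - {"travel": [0.21, -0.135, -0.01], "turn": [0, 0, -20]}
    - {"travel": [0.21, -0.135, -0.01], "turn": [0, 0, -20]}
    - {"travel": [0.21, -0.135, -0.01], "turn": [0, 0, -20]}

```text
time: 0.6
position: [0.365, -0.4184, 0.2463]
tool_rot: [-2.964, -1.041, 0.001]
ft_force: [0.1, -0.2, 0.1]
grip_width: 1.004
grip_force: 0.0
```

```bash
python3 -c "
from h import *
to((.47,-.2,.25,65),(.484,.10,.22,78.4))"
```

```text
t 0.6 p [ 0.365  -0.4184  0.2463] yaw 38.72 F [ 0.1 -0.2  0.1] w 1.004
travel [ 0.2186 -0.1047 -0.0037] turn [-2.000e-02  1.000e-02 -2.628e+01]
travel [ 0.4172 -0.33    0.0263] turn [-3.000e-02  0.000e+00 -3.968e+01]
```

Emit:
step_arm:
  commands:
    - {"travel": [0.22, -0.105, -0.004], "turn": [0, 0, -26]}
    - {"travel": [0.22, -0.105, -0.004], "turn": [0, 0, -26]}
    - {"travel": [0.22, -0.105, -0.004], "turn": [0, 0, -26]}
    - {"travel": [0.22, -0.105, -0.004], "turn": [0, 0, -26]}
    - {"travel": [0.22, -0.105, -0.004], "turn": [0, 0, -26]}

```text
time: 1.1
position: [0.4707, -0.198, 0.2505]
tool_rot: [2.652, 1.684, -0.0]
ft_force: [0.4, -0.3, -0.7]
grip_width: 1.001
grip_force: 0.0
```

```bash
python3 -c "
from h import *
to((.484,.08,.24,78.4))
s=ctrl.get_state();im=ctrl.get_image('wrist');cv2.imwrite('pics/w1.png',im[:,:,::-1]);import pickle;pickle.dump(s,open('w1.pkl','wb'))"
```

```text
t 1.1 p [ 0.4707 -0.198   0.2505] yaw 64.81 F [ 0.4 -0.3 -0.7] w 1.001
travel [ 0.2572 -0.1063  0.0104] turn [ -0.     0.   -13.59]
```

View pics/w1.png

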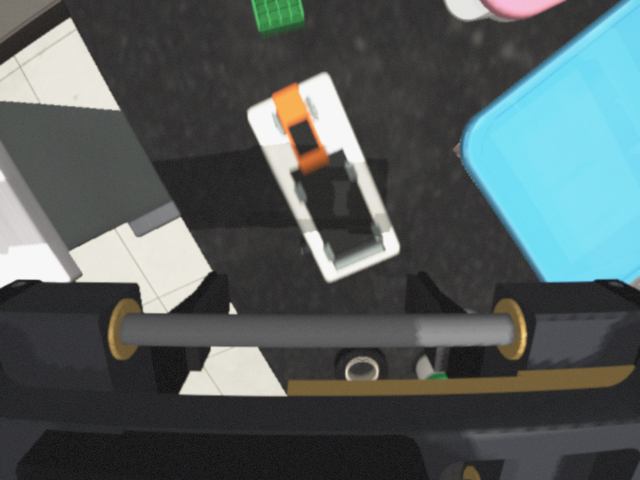

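The wrist view shows the whole mixer, with corners near (248,110), (328,73), (399,248) and (330,282). The orange latch is at (300,130) and the grey stop at (357,252). I'll measure it here and then move on to the rack.

```bash
python3 -c "
from h import *
import pickle;s=pickle.load(open('w1.pkl','rb'));c=cam('wrist',s)
im=cv2.imread('pics/w1.png');g=cv2.cvtColor(im,cv2.COLOR_BGR2HSV)
M=((g[...,2]>130)&(g[...,1]<50)).astype(np.uint8)*255;M[:,:235]=0;M[:,410:]=0;M[:65]=0;M[290:]=0
M=cv2.morphologyEx(M,cv2.MORPH_OPEN,np.ones((3,3)))
k=max(cv2.findContours(M,0,1)[0],key=cv2.contourArea)[:,0]
for z in(.025,.03):print(rect(cast(c,k,z)))
print(cast(c,[[330,250],[384,237]],.05), cast(c,[[326,166],[303,171]],.085))
"
```

```text
(array([ 489.8, -183. ]), array([ 91.5, 203.9]), -0.8)
(array([ 490. , -182.3]), array([ 90.2, 201.2]), -0.8)
[[ 0.46545286 -0.2415984   0.05      ]
 [ 0.52055543 -0.25226641  0.05      ]] [[ 0.49781047 -0.15979064  0.085     ]
 [ 0.47807382 -0.15523149  0.085     ]]
```

Emit:
step_arm:
  commands:
    - {"travel": [0.257, -0.106, 0.01], "turn": [0, 0, -13.6]}
    - {"travel": [0.257, -0.106, 0.01], "turn": [0, 0, -13.6]}
    - {"travel": [0.257, -0.106, 0.01], "turn": [0, 0, -13.6]}
    - {"travel": [0.257, -0.106, 0.01], "turn": [0, 0, -13.6]}
    - {"travel": [0.257, -0.106, 0.01], "turn": [0, 0, -13.6]}

```text
time: 1.65
position: [0.4821, 0.0503, 0.2414]
tool_rot: [2.436, 1.983, -0.001]
ft_force: [0.8, -0.8, 0.4]
grip_width: 1.0
grip_force: 0.0
```

```bash
python3 -c "
from h import *
s=ctrl.get_state();im=ctrl.get_image('wrist')[:,:,::-1].copy();cv2.imwrite('pics/w2.png',im);c=cam('wrist',s)
g=cv2.cvtColor(im,cv2.COLOR_BGR2HSV)
q=proj(c,[.484,.154,.02])[0].astype(int);print(q)
M=((g[...,2]>110)&(g[...,1]<60)).astype(np.uint8)*255
B=np.zeros_like(M);B[max(q[1]-90,0):q[1]+90,max(q[0]-80,0):q[0]+80]=1;M*=B;M=cv2.morphologyEx(M,cv2.MORPH_CLOSE,np.ones((9,9)))
k=max(cv2.findContours(M,0,1)[0],key=cv2.contourArea)[:,0];print(cv2.boundingRect(k))
for z in(0,.029):print(rect(cast(c,k,z)))
to((.484,.154,.2,78.4))
"
```

```text
[296 102]
(270, 49, 50, 104)
(array([481.2, 156.8]), array([ 50. , 101.6]), -11.6)
(array([482.4, 154.4]), array([46.3, 94. ]), -11.6)
t 1.7 p [0.4816 0.0609 0.2416] yaw 78.97 F [-0.6  7.5 -0.3] w 1.004
travel [ 0.0916 -0.0154  0.0421] turn [-0.01 -0.3   0.57]
```

View pics/w2.png

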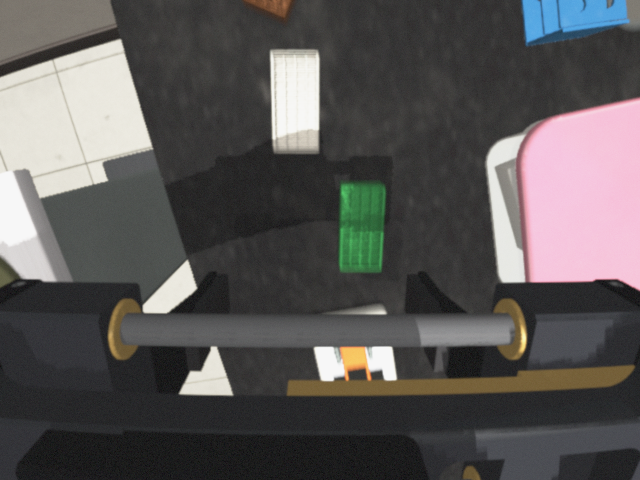

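The white rack is at (295,100), with the green one nearer at (362,225) and the brown one at (268,3). The mixer measures 90 x 201 mm, which fits. The rack is at about (0.483, 0.154). I'll approach it now.

Emit:
step_arm:
  commands:
    - {"travel": [0.047, -0.007, 0.05], "turn": [0, 0, 0.3]}
    - {"travel": [0.092, -0.015, 0.09], "turn": [0, 0, 0.6]}
    - {"travel": [0.092, -0.015, 0.14], "turn": [0, 0, 0.6]}
    - {"travel": [0.092, -0.015, 0.16], "turn": [0, 0, 0.6]}
    - {"travel": [0.092, -0.015, 0.16], "turn": [0, 0, 0.6]}

```text
time: 2.2
position: [0.4815, 0.1415, 0.0761]
tool_rot: [-2.438, -1.97, 0.015]
ft_force: [0.1, -0.5, 0.8]
grip_width: 1.003
grip_force: 0.0
```

```bash
python3 -c "
from h import *
to((.4835,.154,.018,78.4))"
```

```text
t 2.2 p [0.4815 0.1415 0.0761] yaw 77.89 F [ 0.1 -0.5  0.8] w 1.003
travel [0.0128 0.     0.058 ] turn [-0.66  0.17 -0.51]
```

Emit:
step_arm:
  commands:
    - {"travel": [0.013, 0, 0.02], "turn": [0, 0, 0]}
    - {"travel": [0.013, 0, 0.04], "turn": [0, 0, 0]}
    - {"travel": [0.013, 0, 0.04], "turn": [0, 0, 0]}
    - {"travel": [0.013, 0, 0.04], "turn": [0, 0, 0]}

```text
time: 2.6
position: [0.4902, 0.1538, 0.0429]
tool_rot: [2.447, 1.969, 0.001]
ft_force: [-0.2, -0.4, 0.4]
grip_width: 1.002
grip_force: 0.0
```

```bash
python3 -c "
from h import *
to((.4835,.154,.018,78.4))
im=ctrl.get_image('wrist')[:,:,::-1].copy();cv2.imwrite('pics/w3.png',im)"
```

```text
t 2.6 p [0.4902 0.1538 0.0429] yaw 77.66 F [-0.2 -0.4  0.4] w 1.002
travel [-0.0013 -0.0066  0.0249] turn [ 0.07  0.   -0.74]
```

View pics/w3.png

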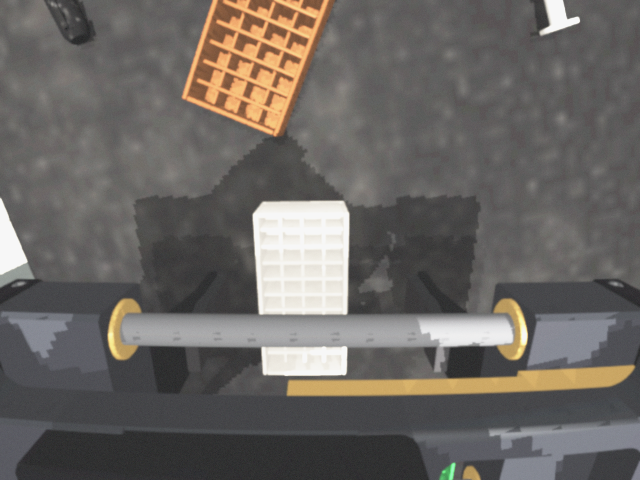

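The white rack lies between the fingers, centred at column 303, spanning rows 205 to 375. I'm casting its ends to place the grasp.

```bash
python3 -c "
from h import *
c=cam('wrist')
P=cast(c,[[265,215],[349,215],[263,375],[347,375],[263,348],[347,348]],.029);print(P.round(4),P[:4].mean(0))"
```

```text
[[0.4756 0.1961 0.029 ]
 [0.5135 0.1878 0.029 ]
 [0.452  0.1114 0.029 ]
 [0.496  0.1018 0.029 ]
 [0.4564 0.1277 0.029 ]
 [0.4991 0.1184 0.029 ]] [0.48426457 0.14928653 0.029     ]
```

Emit:
step_arm:
  commands:
    - {"travel": [-0.005, -0.005, 0.01], "turn": [0, 0, -0.7]}
    - {"travel": [-0.005, -0.005, 0.025], "turn": [0, 0, -0.7]}
    - {"travel": [-0.005, -0.005, 0.025], "turn": [0, 0, -0.7]}
    - {"travel": [-0.005, -0.005, 0.025], "turn": [0, 0, -0.7]}

```text
time: 3.05
position: [0.4828, 0.1505, 0.016]
tool_rot: [-2.434, -1.986, 0.002]
ft_force: [-0.6, 0.3, 0.4]
grip_width: 1.0
grip_force: 0.0
```

Emit:
step_arm:
  commands:
    - {"travel": [0, 0, 0], "turn": [0, 0, 0]}
    - {"travel": [0, 0, 0], "turn": [0, 0, 0]}
    - {"travel": [0, 0, 0], "turn": [0, 0, 0]}
    - {"travel": [0, 0, 0], "turn": [0, 0, 0]}
    - {"travel": [0, 0, 0], "turn": [0, 0, 0]}
  gripper: 0.35
  force: 10

```text
time: 3.55
position: [0.4834, 0.1507, 0.0166]
tool_rot: [2.434, 1.986, 0.0]
ft_force: [-0.3, -0.1, -1.0]
grip_width: 0.636
grip_force: 0.0
```

Emit:
step_arm:
  commands:
    - {"travel": [0, 0, 0], "turn": [0, 0, 0]}
    - {"travel": [0, 0, 0], "turn": [0, 0, 0]}
    - {"travel": [0, 0, 0], "turn": [0, 0, 0]}

```text
time: 3.85
position: [0.4833, 0.1507, 0.0166]
tool_rot: [2.434, 1.986, -0.0]
ft_force: [-0.1, 0.4, -0.0]
grip_width: 0.51
grip_force: 10.0
```

Emit:
step_arm:
  commands:
    - {"travel": [0, 0, -0.03], "turn": [0, 0, 0]}
    - {"travel": [0, 0, -0.07], "turn": [0, 0, 0]}
    - {"travel": [0, 0, -0.12], "turn": [0, 0, 0]}
    - {"travel": [0, 0, -0.16], "turn": [0, 0, 0]}
    - {"travel": [0, 0, -0.16], "turn": [0, 0, 0]}

```text
time: 4.35
position: [0.4869, 0.1522, 0.1822]
tool_rot: [2.429, 1.982, 0.014]
ft_force: [1.4, -0.4, -1.5]
grip_width: 0.503
grip_force: 10.0
```

```bash
python3 -c "
from h import *
to((.4897,-.2043,.19,89.2))
s=ctrl.get_state();print(s['grip_width'],s['grip_force'])"
```

```text
t 4.35 p [0.4869 0.1522 0.1822] yaw 78.42 F [ 1.4 -0.4 -1.5] w 0.503
travel [-0.3486  0.0744 -0.0081] turn [  0.6   -0.11 -10.78]
0.5033128020457991 9.999751191353425
```

Emit:
step_arm:
  commands:
    - {"travel": [-0.04, 0.008, -0.01], "turn": [0, 0, -2]}
    - {"travel": [-0.085, 0.018, -0.01], "turn": [0, 0, -4]}
    - {"travel": [-0.13, 0.028, -0.01], "turn": [0, 0, -6]}
    - {"travel": [-0.17, 0.037, -0.01], "turn": [0, 0, -8]}
    - {"travel": [-0.2, 0.043, -0.01], "turn": [0, 0, -10.8]}

```text
time: 4.85
position: [0.4844, -0.0572, 0.1855]
tool_rot: [-2.238, -2.205, 0.003]
ft_force: [0.2, -0.8, -0.8]
grip_width: 0.505
grip_force: 10.0
```

Emit:
step_arm:
  commands:
    - {"travel": [-0.04, 0.0, 0], "turn": [0, 0, 0]}
    - {"travel": [-0.08, 0.0, 0], "turn": [0, 0, 0]}
    - {"travel": [-0.12, 0, 0], "turn": [0, 0, 0]}
    - {"travel": [-0.15, 0, 0], "turn": [0, 0, 0]}
    - {"travel": [-0.15, 0, 0], "turn": [0, 0, 0]}

```text
time: 5.35
position: [0.4815, -0.2093, 0.185]
tool_rot: [-2.245, -2.197, 0.003]
ft_force: [0.4, -0.9, -1.2]
grip_width: 0.504
grip_force: 10.0
```

Emit:
step_arm:
  commands:
    - {"travel": [0, 0, 0], "turn": [0, 0, 0]}
    - {"travel": [0, 0, 0], "turn": [0, 0, 0]}

```text
time: 5.55
position: [0.4833, -0.2022, 0.1859]
tool_rot: [-2.233, -2.208, -0.0]
ft_force: [-0.1, 0.2, 0.2]
grip_width: 0.501
grip_force: 10.0
```

```bash
python3 -c "
from h import *
to((.4897,-.2043,.09,89.2))
cv2.imwrite('pics/w4.png',ctrl.get_image('wrist')[:,:,::-1]);cv2.imwrite('pics/t4.png',ctrl.get_image('top')[:,:,::-1])"
```

```text
t 5.55 p [ 0.4833 -0.2022  0.1859] yaw 89.33 F [-0.1  0.2  0.2] w 0.501
travel [-0.0021  0.0065  0.0959] turn [-0.05 -0.06  0.13]
```

View pics/w4.png

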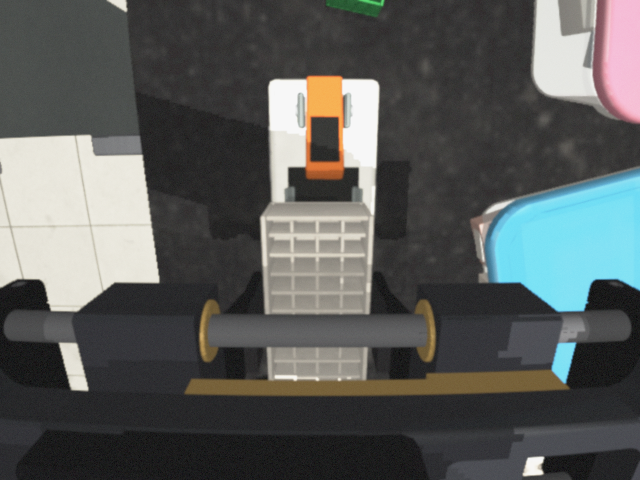

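The rack is held straight, its far edge at row ~205. The mixer's far end is at row ~81, columns 270 to 378, and the latch end is at (324,177). A quick alignment check follows.

```bash
python3 -c "
from h import *
c=cam('wrist');print('mixer far',cast(c,[[271,90],[378,90],[300,81],[350,81]],.03).round(4).tolist())
print('rack far top edge',cast(c,[[275,204],[360,204],[264,215],[373,215]],.197).round(4).tolist())
im=cv2.imread('pics/w4.png').astype(int);print(im[70:100:3,285].sum(1)//3, im[196:224:2,317].sum(1)//3)"
```

```text
mixer far [[0.4481, -0.0947, 0.03], [0.5334, -0.0955, 0.03], [0.4714, -0.0882, 0.03], [0.511, -0.0886, 0.03]]
rack far top edge [[0.4679, -0.1541, 0.197], [0.5008, -0.1544, 0.197], [0.4634, -0.1584, 0.197], [0.506, -0.1588, 0.197]]
[ 63  63  64 166 247 247 247 247 247 247] [ 40  37  44 126 136 142 145 146 153 159 191 212 202 210]
```

Emit:
step_arm:
  commands:
    - {"travel": [-0.011, 0.006, 0.0], "turn": [0, 0, 0]}
    - {"travel": [-0.011, 0.006, 0.03], "turn": [0, 0, 0]}
    - {"travel": [-0.011, 0.006, 0.06], "turn": [0, 0, 0]}
    - {"travel": [-0.011, 0.006, 0.08], "turn": [0, 0, 0]}
    - {"travel": [-0.011, 0.006, 0.08], "turn": [0, 0, 0]}

```text
time: 6.15
position: [0.4873, -0.2143, 0.1036]
tool_rot: [-2.232, -2.203, 0.003]
ft_force: [0.3, 0.4, -1.0]
grip_width: 0.502
grip_force: 10.0
```

Emit:
step_arm:
  commands:
    - {"travel": [0, 0, 0], "turn": [0, 0, 0]}
    - {"travel": [0, 0, 0], "turn": [0, 0, 0]}

```text
time: 6.35
position: [0.4905, -0.2154, 0.1081]
tool_rot: [2.234, 2.205, 0.001]
ft_force: [-0.1, 0.1, -0.4]
grip_width: 0.501
grip_force: 10.0
```

```bash
python3 -c "
from h import *
to((.489,-.213,.055,89.2))
cv2.imwrite('pics/s5.png',ctrl.get_image('side')[:,:,::-1]);im=ctrl.get_image('wrist')[:,:,::-1];cv2.imwrite('pics/w5.png',im)"
```

```text
t 6.35 p [ 0.4905 -0.2154  0.1081] yaw 89.24 F [-0.1  0.1 -0.4] w 0.501
travel [ 0.0024 -0.0016  0.0531] turn [0.14 0.08 0.04]
```

View pics/w5.png

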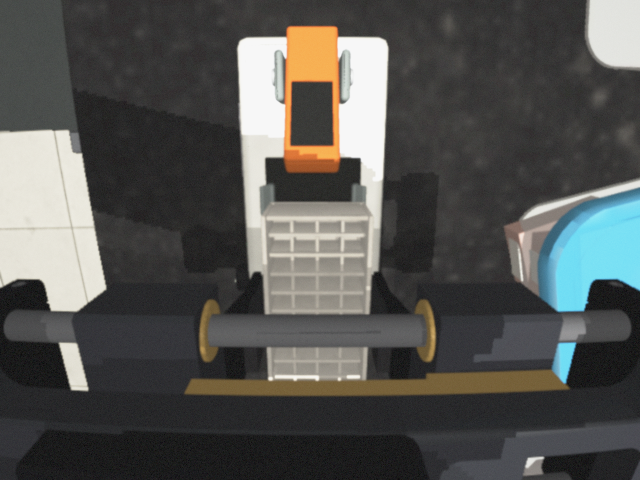

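The rack is centred at column 318. The mixer edges are at columns 238 and 388, its far edge at row 38, and the rails at (267,190) and (358,190). I'm refining the numbers.

```bash
python3 -c "
from h import *
c=cam('wrist');P=cast(c,[[239,60],[388,60],[280,38],[350,38]],.03);print(P.round(4).tolist(),P[:2].mean(0))
zt=.1081-.0166+.029;Q=cast(c,[[264,215],[372,215],[317,203]],zt);print(Q.round(4).tolist(),Q[:2].mean(0))
print(cast(c,[[258,190],[274,190],[352,190],[366,190]],.043).round(4).tolist())
im=cv2.imread('pics/w5.png').astype(int).sum(2)//3;print(im[30:46:2,270],im[60,230:246:2],im[60,380:396:2]);print(im[190,250:284:2],im[190,342:376:2])"
```

```text
[[0.4466, -0.099, 0.03], [0.5334, -0.1002, 0.03], [0.471, -0.0876, 0.03], [0.5112, -0.0881, 0.03]] [ 0.49002975 -0.09957906  0.03      ]
[[0.4704, -0.171, 0.1205], [0.5121, -0.1716, 0.1205], [0.491, -0.1666, 0.1205]] [ 0.49128542 -0.17131993  0.1205    ]
[[0.4559, -0.1736, 0.043], [0.4655, -0.1738, 0.043], [0.5119, -0.1744, 0.043], [0.5202, -0.1745, 0.043]]
[ 64  61  63 107 239 246 247 244] [ 53  54  52  59 196 245 247 247] [247 247 246 241 118  66  65  65]
[222 227 227 228 216 138 124 110 109 109 121 121  75  45  41  41  40] [ 44  44  39  39  49  96 126 110 111 110 115 129 180 226 227 227 227]
```

Emit:
step_arm:
  commands:
    - {"travel": [0, -0.0025, 0.0], "turn": [0, 0, 0]}
    - {"travel": [0, -0.0025, 0.02], "turn": [0, 0, 0]}
    - {"travel": [0, -0.0025, 0.04], "turn": [0, 0, 0]}
    - {"travel": [0, -0.0025, 0.04], "turn": [0, 0, 0]}
    - {"travel": [0, -0.0025, 0.04], "turn": [0, 0, 0]}

```text
time: 6.95
position: [0.4866, -0.2149, 0.067]
tool_rot: [-2.236, -2.206, 0.0]
ft_force: [0.3, -0.3, 0.0]
grip_width: 0.505
grip_force: 10.0
```

```bash
python3 -c "
from h import *
to((.488,-.2154,.047,89.2))"
```

```text
t 6.95 p [ 0.4866 -0.2149  0.067 ] yaw 89.23 F [ 0.3 -0.3  0. ] w 0.505
travel [-0.0005  0.0014  0.02  ] turn [-0.01 -0.    0.03]
```

Emit:
step_arm:
  commands:
    - {"travel": [0, 0.0012, 0.005], "turn": [0, 0, 0]}
    - {"travel": [0, 0.0012, 0.009], "turn": [0, 0, 0]}
    - {"travel": [0, 0.0012, 0.013], "turn": [0, 0, 0]}
    - {"travel": [0, 0.0012, 0.013], "turn": [0, 0, 0]}

```text
time: 7.35
position: [0.489, -0.2149, 0.0545]
tool_rot: [2.235, 2.205, 0.001]
ft_force: [0.6, 1.2, 4.5]
grip_width: 0.507
grip_force: 10.0
```

Emit:
step_arm:
  commands:
    - {"travel": [0, 0, 0.002], "turn": [0, 0, 0]}
    - {"travel": [0, 0, 0.003], "turn": [0, 0, 0]}
    - {"travel": [0, 0, 0.003], "turn": [0, 0, 0]}

```text
time: 7.65
position: [0.4891, -0.2153, 0.0527]
tool_rot: [2.234, 2.205, -0.0]
ft_force: [-3.5, 1.9, 12.9]
grip_width: 0.507
grip_force: 10.0
```

Emit:
step_arm:
  commands:
    - {"travel": [0, 0, 0.001], "turn": [0, 0, 0]}
    - {"travel": [0, 0, 0.002], "turn": [0, 0, 0]}
    - {"travel": [0, 0, 0.002], "turn": [0, 0, 0]}

```text
time: 7.95
position: [0.4891, -0.2157, 0.0509]
tool_rot: [2.234, 2.204, -0.0]
ft_force: [-3.4, -0.1, 13.8]
grip_width: 0.511
grip_force: 10.0
```

Contact came early and Fx is negative, so the rack is riding the +x flare. I'll ease up and shift to -x.

Emit:
step_arm:
  commands:
    - {"travel": [0, -0.001, -0.002], "turn": [0, 0, 0]}
    - {"travel": [0, -0.002, -0.002], "turn": [0, 0, 0]}
    - {"travel": [0, -0.002, -0.002], "turn": [0, 0, 0]}

```text
time: 8.25
position: [0.4864, -0.2152, 0.0509]
tool_rot: [2.235, 2.205, 0.001]
ft_force: [1.0, 0.8, 4.0]
grip_width: 0.506
grip_force: 10.0
```

```bash
python3 -c "
from h import *
to((.488,-.2154,.047,89.2))
im=ctrl.get_image('wrist')[:,:,::-1];cv2.imwrite('pics/w6.png',im)
cv2.imwrite('pics/w6c.png',cv2.resize(im[20:400,200:440],None,fx=1.5,fy=1.5))"
```

```text
t 8.25 p [ 0.4864 -0.2152  0.0509] yaw 89.22 F [1.  0.8 4. ] w 0.506
travel [-0.0002  0.0016  0.0039] turn [0.08 0.04 0.02]
```

View pics/w6c.png

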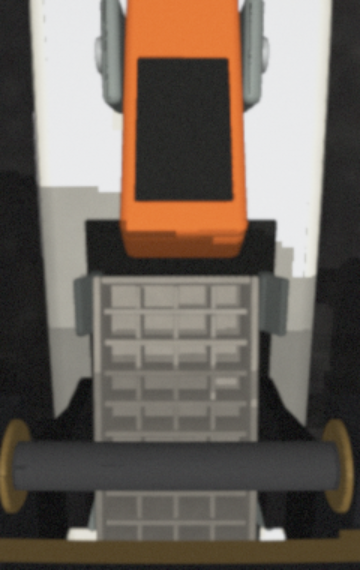

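The rack now sits between the rails, slightly toward the -x one: the left rail shows 15 px in the crop and the right 27 px. The latch end is clear at (185,250) in the crop. I'll shift +1 mm and lower.

Emit:
step_arm:
  commands:
    - {"travel": [0, 0.001, 0], "turn": [0, 0, 0]}
    - {"travel": [0, 0.001, 0.001], "turn": [0, 0, 0]}
    - {"travel": [0, 0.001, 0.002], "turn": [0, 0, 0]}
    - {"travel": [0, 0.001, 0.002], "turn": [0, 0, 0]}

```text
time: 8.7
position: [0.4865, -0.2153, 0.0498]
tool_rot: [-2.236, -2.206, 0.003]
ft_force: [-3.9, 0.3, 12.9]
grip_width: 0.503
grip_force: 10.0
```

Emit:
step_arm:
  commands:
    - {"travel": [0, 0, 0.001], "turn": [0, 0, 0]}
    - {"travel": [0, 0, 0.0015], "turn": [0, 0, 0]}
    - {"travel": [0, 0, 0.0015], "turn": [0, 0, 0]}

```text
time: 9.0
position: [0.4865, -0.2155, 0.0485]
tool_rot: [-2.237, -2.206, 0.003]
ft_force: [-4.4, 0.1, 14.7]
grip_width: 0.502
grip_force: 10.0
```

Emit:
step_arm:
  commands:
    - {"travel": [0, 0, -0.003], "turn": [0, 0, 0]}
    - {"travel": [0, 0, -0.006], "turn": [0, 0, 0]}
    - {"travel": [0, 0, -0.006], "turn": [0, 0, 0]}
    - {"travel": [0, 0, -0.006], "turn": [0, 0, 0]}

```text
time: 9.4
position: [0.4865, -0.2147, 0.0526]
tool_rot: [-2.236, -2.206, 0.0]
ft_force: [-0.6, -0.3, -0.7]
grip_width: 0.503
grip_force: 10.0
```

```bash
python3 -c "
from h import *
to((.4877,-.2154,.053,89.2))
im=ctrl.get_image('wrist')[:,:,::-1];cv2.imwrite('pics/w7.png',im);g=im.astype(int).sum(2)//3
for r in(175,185,195,205,215,235):
  d=np.diff(cv2.GaussianBlur(im,(3,3),0)[r,230:410].astype(int).sum(1)//3);print(r,[(i+230,int(d[i])) for i in np.argsort(-abs(d))[:14] if abs(d[i])>12 and (i==0 or abs(d[i])>=abs(d[i-1]))])
print(g[180:225:2,295])
print(g[205,235:300:2],g[205,340:400:2])
"
```

```text
t 9.4 p [ 0.4865 -0.2147  0.0526] yaw 89.23 F [-0.6 -0.3 -0.7] w 0.503
travel [-0.0007  0.0012 -0.0004] turn [-0.05 -0.02  0.03]
175 [(np.int64(383), 61), (np.int64(382), 60), (np.int64(257), -41), (np.int64(256), -40), (np.int64(381), 27), (np.int64(255), -22), (np.int64(362), -20), (np.int64(361), -19), (np.int64(316), 14), (np.int64(360), -14), (np.int64(280), 13)]
185 [(np.int64(257), -47), (np.int64(382), 44), (np.int64(381), 33), (np.int64(256), -29), (np.int64(230), 17), (np.int64(386), 17), (np.int64(408), -16)]
195 [(np.int64(382), 43), (np.int64(257), -40), (np.int64(381), 40), (np.int64(258), -40), (np.int64(230), 30), (np.int64(408), -29), (np.int64(398), 25), (np.int64(256), -24), (np.int64(397), 18), (np.int64(380), 18)]
205 [(np.int64(230), 35), (np.int64(408), -28), (np.int64(260), 17)]
215 [(np.int64(408), -39), (np.int64(231), 35), (np.int64(230), 32), (np.int64(249), -29), (np.int64(391), 25), (np.int64(260), 25), (np.int64(407), -24), (np.int64(390), 22), (np.int64(265), -21), (np.int64(372), -20), (np.int64(273), 20), (np.int64(248), -20)]
235 [(np.int64(232), 37), (np.int64(407), -32), (np.int64(231), 31), (np.int64(406), -28), (np.int64(250), -27), (np.int64(260), 26), (np.int64(389), 25), (np.int64(265), -22), (np.int64(340), 20), (np.int64(249), -20)]
[ 75  70  67  69  64  64  45  35  34  31  31  31  87 148 146 119 124 114
 114 116 114 117 113]
[151 156 164 166 167 169 170 167 142 123  94  85  75 106 132 115 117 129
 127 129 125 127 129 127 125 125 124 123 124 125 126 125 127] [130 128 128 126 126 122 123 122 124 123 123 123 124 119  99 124 106  85
  83  78  74  80  94 110 127 146 165 165 166 167]
```

Deck and rail edges are centred at column 319.4 and the rack at 316.8, so I need about +1.2 mm in x, and I'll shift before descending.

Emit:
step_arm:
  commands:
    - {"travel": [0, 0.0013, 0], "turn": [0, 0, 0]}
    - {"travel": [0, 0.0013, 0], "turn": [0, 0, 0]}
    - {"travel": [0, 0.0013, 0.001], "turn": [0, 0, 0]}
    - {"travel": [0, 0.0013, 0.002], "turn": [0, 0, 0]}
    - {"travel": [0, 0.0013, 0.002], "turn": [0, 0, 0]}

```text
time: 9.95
position: [0.488, -0.2148, 0.0508]
tool_rot: [-2.236, -2.206, 0.0]
ft_force: [-0.4, -0.3, -0.7]
grip_width: 0.504
grip_force: 10.0
```

Emit:
step_arm:
  commands:
    - {"travel": [0, 0, 0.001], "turn": [0, 0, 0]}
    - {"travel": [0, 0, 0.002], "turn": [0, 0, 0]}
    - {"travel": [0, 0, 0.002], "turn": [0, 0, 0]}

```text
time: 10.25
position: [0.488, -0.2148, 0.0489]
tool_rot: [-2.236, -2.206, 0.0]
ft_force: [0.7, 0.1, -1.0]
grip_width: 0.506
grip_force: 10.0
```

Emit:
step_arm:
  commands:
    - {"travel": [0, 0, 0.001], "turn": [0, 0, 0]}
    - {"travel": [0, 0, 0.001], "turn": [0, 0, 0]}

```text
time: 10.45
position: [0.4882, -0.215, 0.0482]
tool_rot: [2.236, 2.206, -0.0]
ft_force: [-1.1, 0.4, 1.0]
grip_width: 0.501
grip_force: 10.0
```

Emit:
step_arm:
  commands:
    - {"travel": [0, 0, 0.001], "turn": [0, 0, 0]}
    - {"travel": [0, 0, 0.001], "turn": [0, 0, 0]}

```text
time: 10.65
position: [0.4883, -0.2151, 0.0478]
tool_rot: [2.236, 2.206, -0.001]
ft_force: [-1.3, -0.1, 5.5]
grip_width: 0.506
grip_force: 10.0
```

Emit:
step_arm:
  commands:
    - {"travel": [0, 0, 0.0007], "turn": [0, 0, 0]}
    - {"travel": [0, 0, 0.0007], "turn": [0, 0, 0]}

```text
time: 10.85
position: [0.4884, -0.2151, 0.0474]
tool_rot: [2.236, 2.206, -0.001]
ft_force: [-3.7, 1.9, 7.2]
grip_width: 0.504
grip_force: 10.0
```

Contact came again at about 9 mm high by my estimate. I'll compare the yaw and lateral position of the mixer and rack precisely, from edge fits in the stored wrist pictures.

```bash
python3 -c "
from h import *
m,R0,t0=cam('wrist')
def camat(p,yaw):
    s={'position':np.array(p),'tool_rot':(Ro.from_euler('z',yaw,degrees=True)*Ro.from_rotvec([np.pi,0,0])).as_rotvec()};return cam('wrist',s)
def edge(g,r,a,b,sign):
    d=np.diff(g[r,a:b])*sign;i=int(d.argmax());return (a+i+.5) if d[i]>7 else None
for n,p,yaw,ml,mr in(('w5',(.4905,-.2154,.1081),89.24,(225,252),(376,400)),('w7',(.4865,-.2147,.0526),89.23,(205,245),(398,425))):
    im=cv2.GaussianBlur(cv2.imread(f'pics/{n}.png'),(5,5),0).astype(float).mean(2);c=camat(p,yaw)
    zt=p[2]-.0166+.029
    for nm,(a,b),sg,z,rows in(('mixL',ml,1,.03,range(60,260,4)),('mixR',mr,-1,.03,range(60,180,4)),('rackL',(252,268),1,zt,range(216,270,3)),('rackR',(366,380),-1,zt,range(216,270,3))):
        q=[(edge(im,r,a,b,sg),r) for r in rows];q=np.array([x for x in q if x[0]])
        if len(q)<5: print(n,nm,len(q));continue
        P=cast(c,q,z);k=np.polyfit(P[:,1],P[:,0],1);e=P[:,0]-np.polyval(k,P[:,1]);ok=abs(e)<.0015;k=np.polyfit(P[ok,1],P[ok,0],1)
        print(n,nm,len(q),ok.sum(),'yaw',round(90-np.degrees(np.arctan(k[0])),2),'x at y=-.17',round(np.polyval(k,-.17),4),'y',P[:,1].min().round(3),P[:,1].max().round(3))
"
```

```text
w5 mixL 50 50 yaw 89.39 x at y=-.17 0.4447 y -0.22 -0.099
w5 mixR 30 30 yaw 89.28 x at y=-.17 0.5324 y -0.168 -0.1
w5 rackL 12 12 yaw 88.83 x at y=-.17 0.4695 y -0.19 -0.176
w5 rackR 18 18 yaw 92.0 x at y=-.17 0.5149 y -0.193 -0.172
w7 mixL 50 50 yaw 89.24 x at y=-.17 0.4453 y -0.199 -0.108
w7 mixR 30 30 yaw 89.46 x at y=-.17 0.532 y -0.16 -0.109
w7 rackL 17 17 yaw 88.36 x at y=-.17 0.4653 y -0.191 -0.171
w7 rackR 18 18 yaw 91.72 x at y=-.17 0.5086 y -0.192 -0.171
```

Mixer yaw is 89.3° with its centre line at about x = 0.488, and forces suggest the true centre is a bit further to -x. I'll search laterally under light load.

Emit:
step_arm:
  commands:
    - {"travel": [0, -0.0003, -0.0015], "turn": [0, 0, 0]}
    - {"travel": [0, -0.001, -0.0015], "turn": [0, 0, 0]}
    - {"travel": [0, -0.001, -0.0015], "turn": [0, 0, 0]}
    - {"travel": [0, -0.001, -0.0005], "turn": [0, 0, 0]}
    - {"travel": [0, -0.001, -0.0005], "turn": [0, 0, 0]}

```text
time: 11.35
position: [0.487, -0.215, 0.0469]
tool_rot: [-2.236, -2.206, 0.001]
ft_force: [-2.2, 0.2, 2.4]
grip_width: 0.503
grip_force: 10.0
```

Emit:
step_arm:
  commands:
    - {"travel": [0, 0, 0.0005], "turn": [0, 0, 0]}
    - {"travel": [0, 0, 0.001], "turn": [0, 0, 0]}

```text
time: 11.55
position: [0.4872, -0.2151, 0.0464]
tool_rot: [2.236, 2.206, -0.001]
ft_force: [-2.7, 0.6, 6.6]
grip_width: 0.505
grip_force: 10.0
```

Emit:
step_arm:
  commands:
    - {"travel": [0, 0, 0.0005], "turn": [0, 0, 0]}
    - {"travel": [0, 0, 0.001], "turn": [0, 0, 0]}

```text
time: 11.75
position: [0.4875, -0.2151, 0.0456]
tool_rot: [2.236, 2.206, -0.0]
ft_force: [-2.2, 0.4, 8.2]
grip_width: 0.504
grip_force: 10.0
```

```bash
python3 -c "
from h import *
im=ctrl.get_image('wrist')[:,:,::-1].copy();cv2.imwrite('pics/w8.png',im)
a=cv2.cvtColor(cv2.imread('pics/w5.png'),6)
for n in('w4','w6','w7','w8'):
    b=cv2.cvtColor(cv2.imread(f'pics/{n}.png'),6);mask=np.zeros_like(a);mask[200:300,258:380]=255
    try:
        cc,W=cv2.findTransformECC(a,b,np.eye(2,3,dtype=np.float32),cv2.MOTION_AFFINE,(3,200,1e-6),mask,5)
        print(n,round(cc,3),W.round(4).tolist(),'pt(317,204)->',(W@[317,204,1]).round(1),'corners',(W@[264,215,1]).round(1),(W@[372,215,1]).round(1))
    except Exception as e: print(n,e)
cv2.imwrite('pics/cmp.png',cv2.resize(np.hstack([cv2.imread(f'pics/{n}.png')[150:330,225:410] for n in('w5','w8')]),None,fx=2.1,fy=2.1))
"
```

```text
w4 0.632 [[0.8716999888420105, 0.026599999517202377, 38.202301025390625], [-0.035599999129772186, 0.9980000257492065, 12.003399848937988]] pt(317,204)-> [319.9 204.3] corners [274.  217.2] [368.2 213.3]
w6 0.531 [[0.9829000234603882, 0.010200000368058681, 2.0236001014709473], [0.054099999368190765, 1.0163999795913696, -22.132299423217773]] pt(317,204)-> [315.7 202.4] corners [263.7 210.7] [369.9 216.5]
w7 0.485 [[1.0092999935150146, 0.03229999914765358, -12.401800155639648], [0.06759999692440033, 1.0255999565124512, -28.126699447631836]] pt(317,204)-> [314.1 202.5] corners [261.  210.2] [370.  217.5]
w8 0.528 [[1.0146000385284424, 0.03370000049471855, -14.321000099182129], [0.07159999758005142, 1.0180000066757202, -26.124099731445312]] pt(317,204)-> [314.2 204.2] corners [260.8 211.6] [370.3 219.4]
```

View pics/cmp.png

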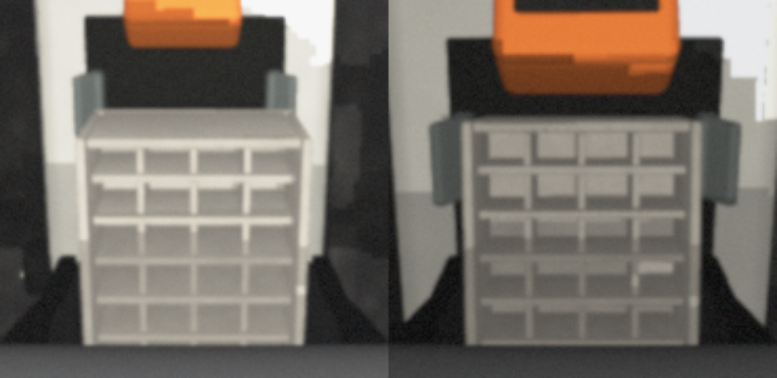

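The left half (w5) shows the rack's end wall, rows 201 to 219. The right half (w8) shows only the top edge at row ~208 and the far cell walls. So the rack's pitch in the grip differs between the two, and I'll work out which one is level.

```bash
python3 -c "
from h import *
m=ctrl.camera_model('wrist');T=np.linalg.inv(m['T_tool_cam']);c=(m,T[:3,:3],T[:3,3])
from scipy.optimize import least_squares
# tool frame, rack: end wall top edge & bottom edge, pitch th about tool y; unknown x,z of top edge, th
def pts(x,z,th,w=.022):
    e=np.array([x,0,z]);dn=np.array([-np.sin(th)*.029,0,np.cos(th)*.029])  # th>0: +x end down
    b=e+dn;return np.array([e+[0,w,0],e-[0,w,0],b+[0,w,0],b-[0,w,0]])
for x,z,th in((.044,-.0124,0),(.049,-.0124,0),(.049,-.0124,.1),(.049,-.0124,-.1),(.049,-.0174,0),(.049,-.0174,.1),(.049,-.0174,.2),(.049,-.0174,-.1)):
    print(x,z,th,proj(c,pts(x,z,th)).round(0).tolist())
def f(v,top,wid): 
    q=proj(c,pts(*v));return 
"
```

```text
0.044 -0.0124 0 [[374.0, 215.0], [260.0, 215.0], [364.0, 201.0], [269.0, 201.0]]
0.049 -0.0124 0 [[374.0, 202.0], [259.0, 202.0], [365.0, 190.0], [269.0, 190.0]]
0.049 -0.0124 0.1 [[374.0, 202.0], [259.0, 202.0], [364.0, 197.0], [269.0, 197.0]]
0.049 -0.0124 -0.1 [[374.0, 202.0], [259.0, 202.0], [365.0, 184.0], [269.0, 184.0]]
0.049 -0.0174 0 [[376.0, 205.0], [257.0, 205.0], [366.0, 192.0], [268.0, 192.0]]
0.049 -0.0174 0.1 [[376.0, 205.0], [257.0, 205.0], [366.0, 198.0], [268.0, 198.0]]
0.049 -0.0174 0.2 [[376.0, 205.0], [257.0, 205.0], [366.0, 205.0], [268.0, 205.0]]
0.049 -0.0174 -0.1 [[376.0, 205.0], [257.0, 205.0], [366.0, 186.0], [267.0, 186.0]]
```

Re-reading w5, the rack's top edge is row 219 and row 203 was the wall's foot. So the rack is centred on the TCP, and its -y end has come down on the end stop and pitched slightly. The fix is to lift, move +7 mm in y and lower again.

Emit:
step_arm:
  commands:
    - {"travel": [0, 0, -0.005], "turn": [0, 0, 0]}
    - {"travel": [0, 0.0003, -0.01], "turn": [0, 0, 0]}
    - {"travel": [0.003, 0.0003, -0.01], "turn": [0, 0, 0]}
    - {"travel": [0.007, 0.0003, -0.01], "turn": [0, 0, 0]}
    - {"travel": [0.007, 0.0003, -0.01], "turn": [0, 0, 0]}

```text
time: 12.3
position: [0.4875, -0.2068, 0.0546]
tool_rot: [-2.235, -2.207, -0.0]
ft_force: [0.4, 0.1, -0.8]
grip_width: 0.504
grip_force: 10.0
```

Emit:
step_arm:
  commands:
    - {"travel": [0, 0, 0.002], "turn": [0, 0, 0]}
    - {"travel": [0, 0, 0.004], "turn": [0, 0, 0]}
    - {"travel": [0, 0, 0.006], "turn": [0, 0, 0]}
    - {"travel": [0, 0, 0.006], "turn": [0, 0, 0]}

```text
time: 12.7
position: [0.4872, -0.2079, 0.0483]
tool_rot: [-2.236, -2.206, 0.0]
ft_force: [0.9, 0.1, -1.2]
grip_width: 0.502
grip_force: 10.0
```

Emit:
step_arm:
  commands:
    - {"travel": [0, 0, 0.001], "turn": [0, 0, 0]}
    - {"travel": [0, 0, 0.0015], "turn": [0, 0, 0]}
    - {"travel": [0, 0, 0.0015], "turn": [0, 0, 0]}

```text
time: 13.0
position: [0.4875, -0.2079, 0.0473]
tool_rot: [-2.236, -2.206, 0.0]
ft_force: [0.4, -0.1, -1.0]
grip_width: 0.506
grip_force: 10.0
```

Emit:
step_arm:
  commands:
    - {"travel": [0, 0, 0.001], "turn": [0, 0, 0]}
    - {"travel": [0, 0, 0.001], "turn": [0, 0, 0]}

```text
time: 13.2
position: [0.4875, -0.2079, 0.0463]
tool_rot: [-2.236, -2.206, 0.0]
ft_force: [0.1, -0.0, -0.5]
grip_width: 0.505
grip_force: 10.0
```

Emit:
step_arm:
  commands:
    - {"travel": [0, 0, 0.001], "turn": [0, 0, 0]}
    - {"travel": [0, 0, 0.001], "turn": [0, 0, 0]}

```text
time: 13.4
position: [0.4876, -0.208, 0.0455]
tool_rot: [2.236, 2.206, -0.0]
ft_force: [-0.8, 0.3, -0.1]
grip_width: 0.503
grip_force: 10.0
```

```bash
python3 -c "
from h import *
to((.4877,-.208,.0466,89.3))
cv2.imwrite('pics/w9.png',ctrl.get_image('wrist')[:,:,::-1]);g=cv2.imread('pics/w9.png').astype(int).mean(2)
print(g[185:245:2,292:342].mean(1).round().astype(int));print(g[225,250:270].astype(int),g[225,366:386].astype(int))"
```

```text
t 13.4 p [ 0.4876 -0.208   0.0455] yaw 89.22 F [-0.8  0.3 -0.1] w 0.503
travel [ 0.      0.0001 -0.0011] turn [ 0.01  0.01 -0.08]
[105 101 101 101 100  99  97  91  81  72  76  72  71  70  70 115 150 152
 152 144 113 104 131 157 148 152 152 151 145 127]
[ 79  81  82  79  83  83  80  84  88 104 134 161 167 162 144 116 106 103
  98  98] [100 104 114 136 152 160 157 141 117  98  87  81  83  81  77  80  79  78
  78  75]
```

I'll set it down here by opening slightly, then raise a little, regrip and slide.

Emit:
step_arm:
  commands:
    - {"travel": [0, 0, 0], "turn": [0, 0, 0]}
    - {"travel": [0, 0, 0], "turn": [0, 0, 0]}
    - {"travel": [0, 0, 0], "turn": [0, 0, 0]}
    - {"travel": [0, 0, 0], "turn": [0, 0, 0]}
  gripper: 0.62

```text
time: 13.85
position: [0.4875, -0.2079, 0.0453]
tool_rot: [-2.236, -2.206, 0.0]
ft_force: [0.9, 0.2, 0.3]
grip_width: 0.61
grip_force: 0.0
```

```bash
python3 -c "
from h import *
to((.4877,-.208,.048,89.3))
im=ctrl.get_image('wrist')[:,:,::-1];cv2.imwrite('pics/w10.png',im);g=cv2.imread('pics/w10.png').astype(int).mean(2)
print(g[185:245:2,292:342].mean(1).round().astype(int));print(g[225,250:275].astype(int),g[225,360:386].astype(int));print(g[205,250:275].astype(int),g[205,360:386].astype(int))"
```

```text
t 13.85 p [ 0.4875 -0.2079  0.0453] yaw 89.22 F [0.9 0.2 0.3] w 0.61
travel [-0.0001  0.0002 -0.0027] turn [-0.    0.   -0.08]
[107 102 100 100 100  99  97  95  84  75  76  73  71  71  69  83 112 116
 141 159 136 107 109 112 115 118 123 155 153 141]
[ 81  81  83  79  78  78  81  79  83  93 126 154 164 165 151 131 126 130
 132 130 128 130 134 136 140] [130 130 128 125 127 127 130 126 126 133 150 158 155 141 116  97  87  83
  79  77  81  79  79  77  83  79]
[178 176 172 144  83  41  31  29  31  31  33  31  29  29  31  28  31  33
  30  40  42  53  56  52  51] [ 63  54  54  50  47  42  28  30  26  30  28  33  33  31  27  32  27  31
  31  35  34  40  86 143 167 173]
```

Now I'll measure the rack's pitch from its 44 mm top width at each row, with the slope of the resulting (x,z) points giving the tilt.

```bash
cat > tilt.py <<'E'
from h import *
import sys
m=ctrl.camera_model('wrist');T=np.array(m['T_tool_cam'])
def und(px):
    d=(np.array(px,float)-[m['cx'],m['cy']])/[m['fx'],m['fy']];u=d.copy()
    for _ in range(20):u=d/(1+m['k1']*(u**2).sum(1,keepdims=True))
    return u
for n in sys.argv[1:]:
    g=cv2.GaussianBlur(cv2.imread(f'pics/{n}.png'),(3,3),0).astype(float).mean(2);o=[]
    for r in range(222,304,2):
        a=np.diff(g[r,252:270]);b=-np.diff(g[r,364:384])
        def sub(d):
            i=int(d.argmax())
            if d[i]<8 or i in(0,len(d)-1):return None
            return i+.5+.5*(d[i-1]-d[i+1])/(d[i-1]-2*d[i]+d[i+1])
        L,Rr=sub(a),sub(b)
        if L is None or Rr is None: continue
        u=und([[252+L,r],[364+Rr,r]]);D=.044/(u[1,0]-u[0,0])
        p=(T@np.array([u[:,0].mean()*D,u[0,1]*D,D,1]))[:3];o.append([r,252+L,364+Rr,*p])
    o=np.array(o)
    if len(o)<6:print(n,'few',len(o));continue
    k=np.polyfit(o[:,3],o[:,5],1);e=o[:,5]-np.polyval(k,o[:,3]);ok=abs(e)<1.5*np.std(e)+1e-4;k=np.polyfit(o[ok,3],o[ok,5],1)
    print(n,len(o),'pitch(+x end down)',round(k[0],3),'top z at x=0,.03:',np.polyval(k,[0,.03]).round(4),'y mean',o[:,4].mean().round(4),'widths',(o[[0,len(o)//2,-1],2]-o[[0,len(o)//2,-1],1]).round(1),o[[0,-1],0])
E
python3 tilt.py w4 w5 w6 w7 w8 w9 w10
python3 -c "
import cv2
for n in('w4','w5','w8','w9','w10'):print(n,cv2.imread(f'pics/{n}.png').astype(int).mean(2)[195:245:2,292:342].mean(1).round().astype(int))"
```

```text
w4 41 pitch(+x end down) 0.005 top z at x=0,.03: [-0.0129 -0.0127] y mean 0.0 widths [113.5 109.9 106.2] [222. 302.]
w5 31 pitch(+x end down) -0.285 top z at x=0,.03: [-0.0096 -0.0182] y mean 0.0007 widths [119.  112.9 106.1] [228. 302.]
w6 41 pitch(+x end down) 0.277 top z at x=0,.03: [-0.0192 -0.0109] y mean 0.0 widths [109.8 109.2 109. ] [222. 302.]
w7 39 pitch(+x end down) 0.284 top z at x=0,.03: [-0.0218 -0.0133] y mean 0.0 widths [111.8 110.7 111. ] [222. 302.]
w8 41 pitch(+x end down) 0.205 top z at x=0,.03: [-0.0218 -0.0157] y mean -0.0 widths [113.9 113.  111.6] [222. 302.]
w9 41 pitch(+x end down) 0.197 top z at x=0,.03: [-0.0216 -0.0157] y mean -0.0 widths [114.3 113.2 111.6] [222. 302.]
w10 41 pitch(+x end down) 0.038 top z at x=0,.03: [-0.0146 -0.0135] y mean 0.0001 widths [113.8 110.9 107. ] [222. 302.]
w4 [ 47  41  41  82 142 137 142 147 151 157 170 211 208 177 148 150 154 158
 162 188 213 206 187 150 151]
w5 [ 43  42  40  78 140 137 142 146 151 157 167 210 208 177 148 149 153 158
 162 187 212 205 184 150 150]
w8 [ 37  29  29  29  29  64 103 145 146 137 144 144 143 143 141 115 102 134
 151 143 145 144 144 141 117]
w9 [ 99  97  91  81  72  76  72  71  70  70 115 150 152 152 144 113 104 131
 157 148 152 152 151 145 127]
w10 [ 99  97  95  84  75  76  73  71  71  69  83 112 116 141 159 136 107 109
 112 115 118 123 155 153 141]
```

The rack was level when first lifted (w4), was pitched up to 0.28 on the stop, and is now about 0.04, nearly flat on the deck. I'll regrip slightly higher and press lightly to level it.

Emit:
step_arm:
  commands:
    - {"travel": [0, 0.0002, -0.002], "turn": [0, 0, 0]}
    - {"travel": [0, 0.0002, -0.003], "turn": [0, 0, 0]}
    - {"travel": [0, 0.0002, -0.003], "turn": [0, 0, 0]}

```text
time: 14.2
position: [0.488, -0.208, 0.0486]
tool_rot: [2.236, 2.206, 0.0]
ft_force: [0.7, 0.7, 0.1]
grip_width: 0.615
grip_force: 0.0
```

Emit:
step_arm:
  commands:
    - {"travel": [0, 0, 0], "turn": [0, 0, 0]}
    - {"travel": [0, 0, 0], "turn": [0, 0, 0]}
    - {"travel": [0, 0, 0], "turn": [0, 0, 0]}
    - {"travel": [0, 0, 0], "turn": [0, 0, 0]}
  gripper: 0.4
  force: 8

```text
time: 14.6
position: [0.4877, -0.2079, 0.0483]
tool_rot: [-2.236, -2.206, 0.0]
ft_force: [-0.7, 0.7, 0.8]
grip_width: 0.504
grip_force: 8.0
```

Emit:
step_arm:
  commands:
    - {"travel": [0, 0, 0.0007], "turn": [0, 0, 0]}
    - {"travel": [0, 0, 0.0007], "turn": [0, 0, 0]}

```text
time: 14.8
position: [0.4877, -0.2079, 0.0483]
tool_rot: [-2.236, -2.206, 0.001]
ft_force: [-1.6, 1.4, 6.1]
grip_width: 0.506
grip_force: 8.0
```

```bash
python3 -c "
from h import *
to((.4877,-.216,.048,89.3))
im=ctrl.get_image('wrist')[:,:,::-1];cv2.imwrite('pics/w11.png',im)
print(im.astype(int).mean(2)[195:245:2,292:342].mean(1).round().astype(int))"; python3 tilt.py w11
```

```text
t 14.8 p [ 0.4877 -0.2079  0.0483] yaw 89.23 F [-1.6  1.4  6.1] w 0.506
travel [-0.0081  0.0001  0.0003] turn [-0.03  0.02 -0.07]
[ 98  96  84  76  76  74  72  71  70  83 112 116 141 160 143 113 111 114
 117 120 125 157 149 142 113]
w11 41 pitch(+x end down) 0.037 top z at x=0,.03: [-0.0116 -0.0105] y mean -0.0 widths [111.4 108.4 104.6] [222. 302.]
```

The rack is on the deck: about 6 N for 0.7 mm of travel, and the top is at the expected height. I'll ease the load and slide it home.

Emit:
step_arm:
  commands:
    - {"travel": [0, 0, -0.0007], "turn": [0, 0, 0]}
    - {"travel": [-0.001, 0, -0.0007], "turn": [0, 0, 0]}
    - {"travel": [-0.002, 0, -0.0007], "turn": [0, 0, 0]}
    - {"travel": [-0.002, 0, -0.0007], "turn": [0, 0, 0]}

```text
time: 15.25
position: [0.4878, -0.2099, 0.0483]
tool_rot: [-2.236, -2.206, -0.0]
ft_force: [-0.0, 0.9, 1.2]
grip_width: 0.503
grip_force: 8.0
```

Emit:
step_arm:
  commands:
    - {"travel": [-0.001, 0, 0], "turn": [0, 0, 0]}
    - {"travel": [-0.0015, 0, 0], "turn": [0, 0, 0]}
    - {"travel": [-0.0015, 0, 0], "turn": [0, 0, 0]}

```text
time: 15.55
position: [0.4878, -0.2115, 0.0483]
tool_rot: [2.236, 2.206, -0.0]
ft_force: [0.8, 0.4, 0.7]
grip_width: 0.508
grip_force: 8.0
```

Emit:
step_arm:
  commands:
    - {"travel": [-0.001, 0, 0], "turn": [0, 0, 0]}
    - {"travel": [-0.0015, 0, 0], "turn": [0, 0, 0]}
    - {"travel": [-0.0015, 0, 0], "turn": [0, 0, 0]}

```text
time: 15.85
position: [0.4876, -0.2131, 0.0483]
tool_rot: [2.236, 2.206, -0.0]
ft_force: [0.8, -0.1, 0.6]
grip_width: 0.507
grip_force: 8.0
```

Emit:
step_arm:
  commands:
    - {"travel": [-0.001, 0, 0], "turn": [0, 0, 0]}
    - {"travel": [-0.0015, 0, 0], "turn": [0, 0, 0]}
    - {"travel": [-0.0015, 0, 0], "turn": [0, 0, 0]}

```text
time: 16.15
position: [0.4877, -0.2137, 0.0483]
tool_rot: [-2.236, -2.206, -0.001]
ft_force: [-1.1, 3.1, 1.1]
grip_width: 0.505
grip_force: 8.0
```

Emit:
step_arm:
  commands:
    - {"travel": [-0.001, 0, 0], "turn": [0, 0, 0]}
    - {"travel": [-0.001, 0, 0], "turn": [0, 0, 0]}
    - {"travel": [-0.001, 0, 0], "turn": [0, 0, 0]}

```text
time: 16.45
position: [0.4876, -0.2137, 0.0483]
tool_rot: [-2.234, -2.206, -0.001]
ft_force: [-1.0, 6.1, 2.8]
grip_width: 0.507
grip_force: 8.0
```

Emit:
step_arm:
  commands:
    - {"travel": [-0.001, 0, 0], "turn": [0, 0, 0]}
    - {"travel": [-0.001, 0, 0], "turn": [0, 0, 0]}
    - {"travel": [-0.001, 0, 0], "turn": [0, 0, 0]}

```text
time: 16.75
position: [0.4876, -0.2138, 0.0483]
tool_rot: [-2.233, -2.206, -0.002]
ft_force: [-2.4, 7.7, 3.8]
grip_width: 0.504
grip_force: 8.0
```

It's firm against the stop (Fy rose to 7.7 N with no motion). I'll ease off and release.

Emit:
step_arm:
  commands:
    - {"travel": [0.0015, 0, 0], "turn": [0, 0, 0]}
    - {"travel": [0.0015, 0, 0], "turn": [0, 0, 0]}

```text
time: 16.95
position: [0.4877, -0.2138, 0.0483]
tool_rot: [-2.235, -2.206, -0.001]
ft_force: [-0.8, 5.3, 3.3]
grip_width: 0.508
grip_force: 8.0
```

Emit:
step_arm:
  commands:
    - {"travel": [0, 0, 0], "turn": [0, 0, 0]}
    - {"travel": [0, 0, 0], "turn": [0, 0, 0]}
    - {"travel": [0, 0, 0], "turn": [0, 0, 0]}
    - {"travel": [0, 0, 0], "turn": [0, 0, 0]}
  gripper: 0.64

```text
time: 17.35
position: [0.4875, -0.2157, 0.0483]
tool_rot: [2.237, 2.205, -0.001]
ft_force: [0.3, -0.5, -0.0]
grip_width: 0.63
grip_force: 0.0
```

```bash
python3 -c "
from h import *
to((.4877,-.216,.12,89.3))
im=ctrl.get_image('wrist')[:,:,::-1];cv2.imwrite('pics/w12.png',im)
print(im.astype(int).mean(2)[195:245:2,292:342].mean(1).round().astype(int))"; python3 tilt.py w12
```

```text
t 17.35 p [ 0.4875 -0.2157  0.0483] yaw 89.18 F [ 0.3 -0.5 -0. ] w 0.63
travel [-0.0004  0.0002 -0.0717] turn [ 0.    0.04 -0.12]
[ 29  30  43  93  97  99 102 106 110 118 149 147 135 107 105 108 111 114
 132 150 145 135 107 106 109]
w12 41 pitch(+x end down) 0.027 top z at x=0,.03: [-0.0115 -0.0107] y mean 0.0001 widths [111.6 108.7 104.7] [222. 302.]
```

The end wall shows again (rows 200 to 214) and the pitch is within measurement error of level. The rack is home and released. Next I retreat upward, close the fingers and go over the latch.

Emit:
step_arm:
  commands:
    - {"travel": [0, 0, -0.02], "turn": [0, 0, 0]}
    - {"travel": [0, 0, -0.045], "turn": [0, 0, 0]}
    - {"travel": [0, 0, -0.08], "turn": [0, 0, 0]}
    - {"travel": [0, 0, -0.08], "turn": [0, 0, 0]}
    - {"travel": [0, 0, -0.08], "turn": [0, 0, 0]}

```text
time: 17.9
position: [0.4881, -0.2154, 0.1291]
tool_rot: [2.235, 2.205, -0.0]
ft_force: [-0.4, 0.1, -0.5]
grip_width: 0.642
grip_force: 0.0
```

```bash
python3 -c "
from h import *
s=ctrl.get_state();im=ctrl.get_image('wrist')[:,:,::-1].copy();cv2.imwrite('pics/w13.png',im);c=cam('wrist',s)
h=cv2.cvtColor(im,40);M=((h[...,0]<22)&(h[...,1]>140)&(h[...,2]>90)).astype(np.uint8)*255;M[300:]=0
k=max(cv2.findContours(M,0,1)[0],key=cv2.contourArea);b=cv2.boundingRect(k);print('orange',b)
x,y,w,hh=b;print(cast(c,[[x,y+hh-8],[x+w,y+hh-8],[x+w/2,y+hh]],.088).round(4).tolist())
to((.4885,-.1412,.125,89.3))"
```

```text
orange (292, 36, 50, 132)
[[0.4762, -0.1545, 0.088], [0.502, -0.1548, 0.088], [0.4891, -0.1588, 0.088]]
t 17.95 p [ 0.4873 -0.215   0.128 ] yaw 89.21 F [-0.2  1.2 -1.1] w 0.64
travel [0.0738 0.0002 0.003 ] turn [-0.03  0.02 -0.09]
```

The latch bar is centred at x = 0.489 and 26 mm wide at z 0.088, as expected. I'll move over it and close the fingers.

Emit:
step_arm:
  commands:
    - {"travel": [0.03, 0.001, 0], "turn": [0, 0, 0]}
    - {"travel": [0.06, 0.001, 0], "turn": [0, 0, 0]}
    - {"travel": [0.073, 0.001, 0], "turn": [0, 0, 0]}
    - {"travel": [0.073, 0.001, 0], "turn": [0, 0, 0]}
    - {"travel": [0.073, 0.001, 0], "turn": [0, 0, 0]}
  gripper: 0

```text
time: 18.45
position: [0.4893, -0.1431, 0.1278]
tool_rot: [-2.237, -2.206, 0.002]
ft_force: [-0.0, -0.6, -0.3]
grip_width: 0.27
grip_force: 0.0
```

Emit:
step_arm:
  commands:
    - {"travel": [0, 0, 0.003], "turn": [0, 0, 0]}
    - {"travel": [0, 0, 0.003], "turn": [0, 0, 0]}
    - {"travel": [0, 0, 0.003], "turn": [0, 0, 0]}
    - {"travel": [0, 0, 0.003], "turn": [0, 0, 0]}
    - {"travel": [0, 0, 0.003], "turn": [0, 0, 0]}

```text
time: 18.95
position: [0.4897, -0.1422, 0.1254]
tool_rot: [2.237, 2.206, -0.0]
ft_force: [-0.1, -0.2, 0.6]
grip_width: 0.005
grip_force: 0.0
```

Emit:
step_arm:
  commands:
    - {"travel": [0, 0, 0.002], "turn": [0, 0, 0]}
    - {"travel": [0, 0, 0.004], "turn": [0, 0, 0]}
    - {"travel": [0, 0, 0.006], "turn": [0, 0, 0]}
    - {"travel": [0, 0, 0.006], "turn": [0, 0, 0]}

```text
time: 19.35
position: [0.4894, -0.1418, 0.1189]
tool_rot: [-2.236, -2.206, 0.001]
ft_force: [-0.4, -0.6, 0.3]
grip_width: 0.008
grip_force: 0.0
```

Emit:
step_arm:
  commands:
    - {"travel": [0, 0, 0.003], "turn": [0, 0, 0]}
    - {"travel": [0, 0, 0.006], "turn": [0, 0, 0]}
    - {"travel": [0, 0, 0.008], "turn": [0, 0, 0]}
    - {"travel": [0, 0, 0.008], "turn": [0, 0, 0]}

```text
time: 19.75
position: [0.4894, -0.1418, 0.1109]
tool_rot: [-2.236, -2.206, 0.001]
ft_force: [0.1, 0.3, -0.2]
grip_width: 0.008
grip_force: 0.0
```

Emit:
step_arm:
  commands:
    - {"travel": [0, 0, 0.001], "turn": [0, 0, 0]}
    - {"travel": [0, 0, 0.002], "turn": [0, 0, 0]}
    - {"travel": [0, 0, 0.003], "turn": [0, 0, 0]}

```text
time: 20.05
position: [0.4897, -0.1419, 0.1084]
tool_rot: [2.236, 2.206, -0.0]
ft_force: [0.7, -0.3, -0.9]
grip_width: 0.005
grip_force: 0.0
```

Emit:
step_arm:
  commands:
    - {"travel": [0, 0, 0.001], "turn": [0, 0, 0]}
    - {"travel": [0, 0, 0.002], "turn": [0, 0, 0]}
    - {"travel": [0, 0, 0.003], "turn": [0, 0, 0]}

```text
time: 20.35
position: [0.4896, -0.1419, 0.1053]
tool_rot: [2.236, 2.206, -0.0]
ft_force: [-0.2, 0.3, 0.5]
grip_width: 0.01
grip_force: 0.4
```

Emit:
step_arm:
  commands:
    - {"travel": [0, 0, 0.001], "turn": [0, 0, 0]}
    - {"travel": [0, 0, 0.002], "turn": [0, 0, 0]}

```text
time: 20.55
position: [0.4899, -0.1426, 0.104]
tool_rot: [2.236, 2.205, -0.001]
ft_force: [-1.5, -0.7, 5.4]
grip_width: 0.003
grip_force: 3.0
```

Emit:
step_arm:
  commands:
    - {"travel": [0, 0, 0.001], "turn": [0, 0, 0]}
    - {"travel": [0, 0, 0.002], "turn": [0, 0, 0]}

```text
time: 20.75
position: [0.49, -0.144, 0.1025]
tool_rot: [2.235, 2.203, -0.003]
ft_force: [-2.1, -3.8, 7.4]
grip_width: 0.002
grip_force: 3.9
```

Emit:
step_arm:
  commands:
    - {"travel": [0, 0, 0.001], "turn": [0, 0, 0]}
    - {"travel": [0, 0, 0.002], "turn": [0, 0, 0]}

```text
time: 20.95
position: [0.4901, -0.145, 0.1008]
tool_rot: [2.235, 2.202, -0.004]
ft_force: [-1.5, -2.4, 6.4]
grip_width: 0.003
grip_force: 2.6
```

Emit:
step_arm:
  commands:
    - {"travel": [0, 0, 0.001], "turn": [0, 0, 0]}
    - {"travel": [0, 0, 0.002], "turn": [0, 0, 0]}

```text
time: 21.15
position: [0.4906, -0.1432, 0.0984]
tool_rot: [2.235, 2.203, 0.0]
ft_force: [-1.2, -1.6, 5.6]
grip_width: 0.005
grip_force: 2.2
```

Emit:
step_arm:
  commands:
    - {"travel": [0, 0, 0.001], "turn": [0, 0, 0]}
    - {"travel": [0, 0, 0.002], "turn": [0, 0, 0]}
    - {"travel": [0, 0, 0.003], "turn": [0, 0, 0]}

```text
time: 21.45
position: [0.4908, -0.1431, 0.0955]
tool_rot: [2.235, 2.204, 0.0]
ft_force: [0.2, -2.8, 5.8]
grip_width: 0.006
grip_force: 2.3
```

Emit:
step_arm:
  commands:
    - {"travel": [0, 0, 0.001], "turn": [0, 0, 0]}
    - {"travel": [0, 0, 0.002], "turn": [0, 0, 0]}
    - {"travel": [0, 0, 0.003], "turn": [0, 0, 0]}

```text
time: 21.75
position: [0.4908, -0.1433, 0.0925]
tool_rot: [2.234, 2.203, 0.0]
ft_force: [-0.6, -2.4, 4.6]
grip_width: 0.006
grip_force: 2.3
```

Emit:
step_arm:
  commands:
    - {"travel": [0, 0, 0.001], "turn": [0, 0, 0]}
    - {"travel": [0, 0, 0.002], "turn": [0, 0, 0]}
    - {"travel": [0, 0, 0.003], "turn": [0, 0, 0]}

```text
time: 22.05
position: [0.4908, -0.1434, 0.0895]
tool_rot: [2.234, 2.203, 0.0]
ft_force: [0.1, -1.6, 4.4]
grip_width: 0.007
grip_force: 2.1
```

Emit:
step_arm:
  commands:
    - {"travel": [0, 0, 0.001], "turn": [0, 0, 0]}
    - {"travel": [0, 0, 0.0015], "turn": [0, 0, 0]}

```text
time: 22.25
position: [0.4904, -0.1426, 0.0874]
tool_rot: [2.235, 2.205, 0.001]
ft_force: [1.5, -2.9, 3.6]
grip_width: 0.004
grip_force: 1.8
```

Emit:
step_arm:
  commands:
    - {"travel": [0, 0, 0.001], "turn": [0, 0, 0]}
    - {"travel": [0, 0, 0.0015], "turn": [0, 0, 0]}

```text
time: 22.45
position: [0.4896, -0.1416, 0.0851]
tool_rot: [-2.236, -2.206, -0.0]
ft_force: [0.4, -0.5, 2.3]
grip_width: 0.006
grip_force: 0.9
```

Emit:
step_arm:
  commands:
    - {"travel": [0, 0, 0.001], "turn": [0, 0, 0]}
    - {"travel": [0, 0, 0.001], "turn": [0, 0, 0]}

```text
time: 22.65
position: [0.4886, -0.141, 0.0834]
tool_rot: [-2.234, -2.205, 0.001]
ft_force: [-0.1, 0.2, -0.4]
grip_width: 0.007
grip_force: 0.0
```

The force dropped to zero at z = 0.083, so the latch has snapped away. I'll retreat and verify.

Emit:
step_arm:
  commands:
    - {"travel": [0, 0, -0.02], "turn": [0, 0, 0]}
    - {"travel": [0, 0, -0.05], "turn": [0, 0, 0]}
    - {"travel": [-0.035, 0, -0.05], "turn": [0, 0, 0]}
    - {"travel": [-0.07, 0, -0.05], "turn": [0, 0, 0]}
    - {"travel": [-0.075, 0, -0.05], "turn": [0, 0, 0]}

```text
time: 23.15
position: [0.4871, -0.2214, 0.1337]
tool_rot: [-2.243, -2.2, 0.003]
ft_force: [-0.9, -1.6, 0.2]
grip_width: 0.003
grip_force: 0.0
```

Emit:
step_arm:
  commands:
    - {"travel": [0, 0, 0], "turn": [0, 0, 0]}
    - {"travel": [0, 0, 0], "turn": [0, 0, 0]}

```text
time: 23.35
position: [0.4884, -0.2151, 0.1338]
tool_rot: [-2.234, -2.206, -0.001]
ft_force: [0.9, -0.4, 0.2]
grip_width: 0.008
grip_force: 0.0
```

```bash
python3 -c "
from h import *
s=ctrl.get_state();im=ctrl.get_image('wrist')[:,:,::-1].copy();cv2.imwrite('pics/w14.png',im);c=cam('wrist',s);print(s['position'].round(4),s['time'])
h=cv2.cvtColor(im,40);M=((h[...,0]<22)&(h[...,1]>140)&(h[...,2]>90)).astype(np.uint8)*255;M[300:]=0
k=max(cv2.findContours(M,0,1)[0],key=cv2.contourArea);b=cv2.boundingRect(k);print('orange',b)
x,y,w,hh=b;print(cast(c,[[x,y+hh-8],[x+w,y+hh-8],[x+w/2,y+hh]],.067).round(4).tolist())
g=im.astype(int).mean(2);print(g[150:300:3,300:330].mean(1).round().astype(int))
for r in(230,260,290):print(r,[int(i)+240 for i in np.where(abs(np.diff(cv2.GaussianBlur(im,(3,3),0).astype(int).mean(2)[r,240:395]))>10)[0]])"
```

```text
[ 0.4884 -0.2151  0.1338] 23.35
orange (294, 46, 46, 133)
[[0.4755, -0.1625, 0.067], [0.5027, -0.1628, 0.067], [0.4891, -0.1674, 0.067]]
[ 48  45  44  44  45  45  68 137 138 125 134 159 205 204 164 159 205 207
 170 155 196 207 169 154 176 198 158 147 157 177 142 141 147 165 137 140
 145 166 138 141 142 120  39  38  38  38  38  39  42  43]
230 [254, 255, 256, 257, 258, 273, 274, 275, 276, 277, 279, 280, 281, 282, 284, 298, 301, 313, 314, 315, 316, 317, 318, 330, 333, 346, 347, 349, 350, 351, 352, 355, 356, 357, 358, 375, 376, 377, 378, 379]
260 [255, 256, 257, 258, 259, 274, 275, 276, 277, 278, 280, 281, 282, 283, 348, 349, 350, 351, 354, 355, 356, 357, 358, 373, 374, 375, 376, 377]
290 [314, 315, 317, 318, 319]
```

The bar is now level: its end is at y = -0.167, where -0.168 was expected when shut, and its width fits the shut height. The rack is centred between the deck edges (columns 256, 275, 356 and 377). I'm handing in the job.

```bash
python3 -c "
from bench import ctrl
print(ctrl.close_job())"
```

```text
the job is handed in; nothing more can be done
None
```

The job is handed in: the rack is home against the end stop and released, and the latch snapped shut behind it, pressed with at most about 9 N. On the way down the rack's end first caught the end stop and tilted to roughly 0.28 rad (limit 0.35). I lifted it clear and re-seated it; the hand-in gave no pass or fail result.

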